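# Load the label cassette into the bench labeller until the catch clicks

## Task

Load the blue label cassette into the white bench labeller: lay it in the open channel with its yellow-striped nose towards the clear hood, then slide it under the hood, past the yellow spring catch, until the catch clicks out behind it and holds it fully home. The hood leaves no room for the hand, so finish by pushing on its back; ease off when it meets the end stops rather than ramming it, let go, and leave the wrapped pack, the tub and the scissors where they are.

Things in the scene. Friction and masses are not known exactly. Their poses are not given: they have to be found in the camera images.
- cassette_mid (a point): Centre of the loose label cassette: a smooth blue plastic box 90 mm long (its x), 50 mm wide (its y), 46 mm high (z up), about 0.26 kg (varies). It stands on its underside, so this point is 23 mm above what it stands on. x points towards the nose. It lies left or right of the labeller, swapped with the pack.
- cassette_nose (a point): Centre of the cassette's flat front face, 45 mm ahead of cassette_mid along its x; the front end carries a yellow stripe across its top and a white paper slot. Same axes as cassette_mid.
- bay_mouth (a point): Point on the deck of the fixed white labeller, mid-channel, where the hood begins. x = insertion direction, y = left, z up; its pose varies. Deck top z = 0 (12 mm above the table), x = -130 to 105 mm. Channel 53 mm wide between walls 12 mm high, 10 mm thick, open above from x = -130 to 0. The cassette's nose may stand at x = -36 on the deck before touching the catch.
- channel_entry (a point): Near end of the channel on the deck, 130 mm before bay_mouth, same axes. The walls flare here to about 63 mm and narrow to the 53 mm channel within 20 mm.
- hood_top (a point): Centre of the top of the hood: clear roof, blue sides 8 mm thick, 57 mm apart inside (the right wall of the channel runs on inside), x = 0 to 100 mm from bay_mouth, 73 mm wide outside; roof underside 49 mm, top 54 mm above the deck. Fingers on the cassette's sides cannot pass x = 0. Behind x = 105 mm stands a print unit 130 mm wide, top 66 mm above the deck.
- home_nose (a point): Where cassette_nose stands fully home: 84 mm past bay_mouth, 23 mm over the deck; the back is then 6 mm before bay_mouth, against the catch. An orange sprung plate pushes back with 1.5 to 4 N from 12 mm before here, rigid end stops lie 3 mm beyond: press on to the stops to click, then the cassette springs back onto the catch.
- end_stop: Pair of rigid black end stops inside the hood, either side of the orange plate, their faces 87 mm past bay_mouth (3 mm beyond home_nose), from the deck up 40 mm. Origin: same as the labeller's. Ramming the cassette into them damages it: ease off once the push meets a hard rise (about 20 to 30 N is enough to click).
- labeller: The whole fixed labeller, deck, channel, hood and print unit; origin on the table straight below bay_mouth (12 mm lower), same axes.
- catch (a joint): Yellow spring catch in the channel's left wall, 12 mm high, 28 to 6 mm before bay_mouth: a ramp facing the incoming cassette, ending in a hook 6.5 mm into the channel. Value = how far pushed aside to the left (m): 0 = out (free, or clicked behind the cassette), 0.003 to 0.005 while the cassette passes. Springs back with 2 to 5 N; sliding past it drags with up to about 15 N in all.
- pack: Bystander: brown paper-wrapped pack 95 x 62 x 34 mm, origin at the centre of its underside, left or right of the labeller.
- tub: Bystander: round tub with white lid, 92 mm across, 60 mm high, origin at the centre of its underside.
- scissors: Bystander: scissors with black handles lying flat, 140 mm long, 12 mm high, origin on the table near the middle.
Things that resemble listed ones, but are neither listed nor needed, are in the scene too. Of the things that look like the part that bears cassette_mid, the middle-sized one is meant.

How it is judged:
On the way:
1. the cassette, nose first in the channel under the hood, holds the catch pushed aside (value of joint catch above 0.002 m and x of cassette_nose in the frame of bay_mouth between 0.01 and 0.08 m), for 0.1 s.
At the end, for the whole second after the job is handed in: The cassette rests nose first on the bay's deck with its nose 81.5 to 88.5 mm past the mouth and within 4 mm of the centre line, at rest, and the catch has sprung out behind it (less than 1.5 mm pushed aside) (value of joint catch below 0.0015 m and x of cassette_nose in the frame of bay_mouth between 0.0815 and 0.0885 m and y of cassette_nose in the frame of bay_mouth between -0.004 and 0.004 m and z of cassette_nose in the frame of bay_mouth between 0.019 and 0.028 m and linear speed of cassette below 0.01 m/s); the robot touches nothing.
It fails at once if the cassette is rammed against the end stops with more than 40 N (contact force between cassette and end_stop above 40 N).
It fails at once if the pack is moved more than 20 mm (distance of pack from where it was at the start of the episode above 0.02 m).
It fails at once if the tub is moved more than 20 mm (distance of tub from where it was at the start of the episode above 0.02 m).
It fails at once if the scissors are moved more than 20 mm (distance of scissors from where it was at the start of the episode above 0.02 m).
It also fails if it takes over 54 s, if anything falls off the work surface, if the arm or the gripper's body presses on something with over 40 N, if the wrist force passes 120 N, or if a joint passes its speed limit or range.

## Robot

A 6-joint arm with a two-finger parallel gripper is mounted at the origin on the work surface. World frame = base frame: x ahead of the robot, y to its left, z up, the work surface at z = 0. Lengths are in m, angles in rad, forces in N, time in s.
With the tool pointing down it reaches from about 0.4 to 0.825 m from the base axis. Payload 7 kg.
Tool frame: the origin (TCP) lies at the very end of the fingers, on their centre line; the grasp point (between the pads) lies 19 mm behind it (r.pinch_z is the distance from the TCP to the grasp point, in m); z points along the fingers, y is the line along which they close (so a half turn about z gives the same grasp; the last joint's range is limited). The gripper opens to 88 mm and grips with 3 to 60 N. Pads are 19 mm wide; open, the fingers measure 130 mm over their backs; the gripper's body (78 mm by 193 mm) begins 47 mm behind the grasp point.
Start: joints at [1.591, 0.359, 0.012, 0, -1.224, -0.288], TCP at [0.179, 0.651, 0.227] pointing down, gripper open.
Joint ranges: [-3.07, 3.07], [-1.43, 2.12], [-1.02, 1.25], [-3.03, 1.67], [-3.05, -0], [-3.03, 3.03]. Speed limits (rad/s): [2.39, 2.39, 3.01, 3.14, 3.14, 3.14].

## Interface

Orientations are given as a unit quaternion [x, y, z, w].
In Python, from workcell import r gives the robot as it stands.
- The arm moves only by the tool servo_tool, never from a script. Its argument "series" is a list of rows, each a list of 3 entries, a list of its own where there are three numbers: the shift along the world's x, y, z in m, then the turn, a rotation vector about the world's x, y, z in degrees, then the finger opening in m, from 0 to 0.0876. In form: [[[tx, ty, tz], [ax, ay, az], gripper], ...]. A call has exactly 8 rows; each row is the pose to reach, as a shift and turn from the pose commanded when the call began; what a row does not reach only later rows make up. A row lasts 1/8 s, in which the tool goes at most 62.5 mm and 10.7 degrees, less where a joint would pass 70% of its speed; a pose out of reach is approached as far as the arm can. A call with a gripper value outside its range is refused whole. The fingers move at their own pace and stop on an object; the grip force is fixed at half the most. Time passes only in rows, so rows that repeat a pose let the fingers close, or fill a call up. It gives the time, the measured TCP pose, the force, the opening and the grip force at its end, in the units of the state.
- r.get_obs(): the state, without advancing time (a new reading comes with each control period).
- r.get_image(name): name is "scene" or "top" or "wrist"; returns the picture (400x640x3 uint8, red, green, blue); there is no depth.
- r.camera_info(name): a dict with "fx", "fy", "cx", "cy" (pixels), "world_from_camera" (4x4, takes a point from camera to world coordinates); the wrist camera has in their place "mount" (4x4, takes a point from camera to tool coordinates, whose origin is the TCP and whose axes are the flange's). Camera axes: x right, y up, looking along -z (the intrinsics and any distortion apply to the point x, -y, -z); pixel columns grow to the right and rows downward; lengths in m; the calibration is good to about 2 mm. The wrist camera is an equidistant fisheye: a pixel r from the principal point sees the ray r / f radians off the axis. A picture is of the moment at which its call begins: read the wrist's pose just before it. camera_info takes no time and is no camera call.
- r.hand_in(): hands the job in; it is judged then, once.
The state is a dict: "time_s": time; "qpos": joint angles; "joint_vel": joint speeds; "joint_efforts": joint torques, N m; "eef_pos": TCP position; "ee_rot": TCP orientation; "ft_force": force on the tool from outside, world axes, zero at the start; "ft_torque": the same for the moment, N m; "width": finger opening in m; "grip_force": force on a finger pad.
Only numpy, scipy, OpenCV 4.12 (cv2) and the standard library are available. Lean on these libraries where they do the work, as an engineer would, in place of code of your own. Each camera call takes 0.05 s, during which the arm holds its last target. There are 200 camera calls.

## Working session

There is one attempt and no reset: what is moved stays moved. The work goes in short steps, Python scripts to look and compute and a tool call to move; the robot and the scene stay as the last step left them, time stands still between calls to the robot, and variables do not carry over. Pictures are saved under pics/ and viewed, at most 10 in all, crops included, and the job is handed in when it is done.

Besides the shell and the picture viewer there is one more tool, called after "Call:" by a JSON object that holds its "fn" and its "kwargs", one argument or row to a line. servo_tool: Moves the arm, as the interface text tells. Its arguments: {"type":"object","properties":{"series":{"type":"array"}},"required":["series"]}

```bash
mkdir -p pics; python3 - <<'E'
from workcell import r
import cv2,numpy as np
for n in("top","scene"):
    cv2.imwrite(f"pics/{n}0.png",r.get_image(n)[:,:,::-1]); c=r.camera_info(n); print(n,{k:np.round(v,4).tolist() if not isinstance(v,str) else v for k,v in c.items()})
o=r.get_obs();print(o["eef_pos"],o["ee_rot"],o["time_s"],o["ft_force"],r.pinch_z,r.camera_info("wrist"))
E
```

```text
top {'fx': 396.8825, 'fy': 396.8825, 'cx': 316.8341, 'cy': 208.9596, 'world_from_camera': [[0.1523, 0.9647, -0.2148, 0.3491], [-0.9883, 0.1491, -0.0312, -0.0144], [0.002, 0.2171, 0.9762, 1.1954], [0.0, 0.0, 0.0, 1.0]]}
scene {'fx': 373.2626, 'fy': 373.2626, 'cx': 326.0368, 'cy': 203.499, 'world_from_camera': [[-0.468, -0.7217, 0.51, 1.1011], [0.8836, -0.3928, 0.2549, 0.2625], [0.0164, 0.57, 0.8215, 0.9536], [0.0, 0.0, 0.0, 1.0]]}
[0.17852594 0.65052155 0.22572356] [ 9.91039939e-01 -1.33563781e-01 -2.83858874e-05  7.44851195e-04] 0.1 [ 0.0104113   0.26040229 -0.42040378] 0.0188 {'fx': 309.70691628693146, 'fy': 309.70691628693146, 'cx': 320.2061995938689, 'cy': 199.9913854322163, 'mount': array([[ 1.35659453e-03,  9.53390734e-01,  3.01735427e-01,
         8.35746448e-02],
       [ 9.99999006e-01, -1.17771379e-03, -7.74757438e-04,
         1.02312778e-04],
       [-3.83288589e-04,  3.01736178e-01, -9.53391384e-01,
        -1.57340938e-01],
       [ 0.00000000e+00,  0.00000000e+00,  0.00000000e+00,
         1.00000000e+00]])}
```

View pics/top0.png

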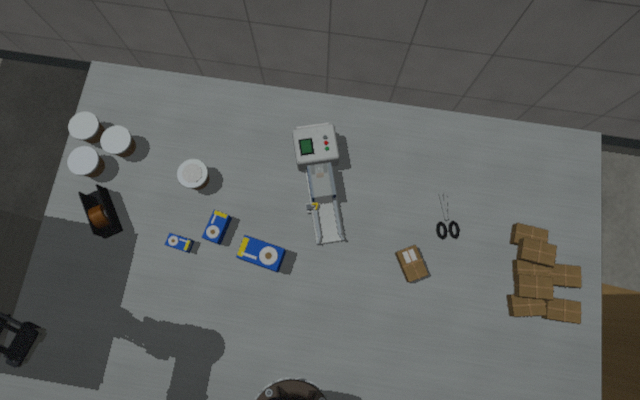

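View pics/scene0.png

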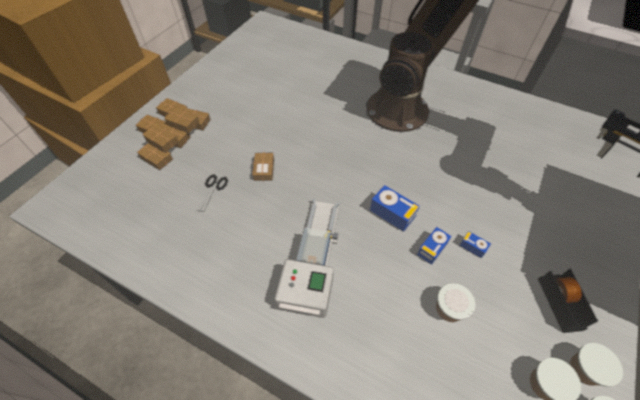

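Top view: three blue boxes. The middle-sized one is at (217,226), with its yellow stripe at (222,214). The labeller runs from (330,240) to the hood at (320,180). Pack is at (412,263), tub at (193,174), scissors at (447,220).

```bash
cat > h.py <<'E'
import cv2,numpy as np
from workcell import r
from scipy.spatial.transform import Rotation as R
def ray(n,uv,pose=None):
    c=r.camera_info(n); uv=np.atleast_2d(uv).astype(float)
    x=(uv[:,0]-c["cx"])/c["fx"]; y=(uv[:,1]-c["cy"])/c["fy"]
    if n=="wrist":
        t=np.hypot(x,y); s=np.sinc(t/np.pi); d=np.c_[x*s,-y*s,-np.cos(t)]
        p,q=pose; T=np.eye(4);T[:3,:3]=R.from_quat(q).as_matrix();T[:3,3]=p; M=T@c["mount"]
    else: d=np.c_[x,-y,-np.ones_like(x)]; M=np.array(c["world_from_camera"])
    return M[:3,3],d@M[:3,:3].T
def plane(n,uv,z,pose=None):
    o,d=ray(n,uv,pose); return o+d*((z-o[2])/d[:,2])[:,None]
def project_w(P,pose):
    c=r.camera_info("wrist");p,q=pose;T=np.eye(4);T[:3,:3]=R.from_quat(q).as_matrix();T[:3,3]=p
    M=np.linalg.inv(T@c["mount"]);v=np.atleast_2d(P)@M[:3,:3].T+M[:3,3]
    t=np.arctan2(np.hypot(v[:,0],v[:,1]),-v[:,2]);a=np.arctan2(-v[:,1],v[:,0])
    return np.c_[c["cx"]+c["fx"]*t*np.cos(a),c["cy"]+c["fx"]*t*np.sin(a)]
E
python3 - <<'E'
from h import *
im=cv2.imread("pics/top0.png")
hsv=cv2.cvtColor(im,cv2.COLOR_BGR2HSV)
b=cv2.inRange(hsv,(100,120,40),(130,255,255)); ye=cv2.inRange(hsv,(20,120,100),(35,255,255))
for nm,m in(("b",b),("y",ye)):
    n,l,s,c=cv2.connectedComponentsWithStats(m)
    for i in range(1,n):
        if s[i,4]>8: print(nm,s[i],np.round(c[i],1),np.round(plane("top",c[i],.046),3))
def show(a):print(np.round(plane("top",a,.03),3))
print("labeller deck entry, hood", np.round(plane("top",[[331,242]],.012),3),np.round(plane("top",[[321,182]],.066),3))
cv2.imwrite("pics/c1.png",cv2.resize(im[110:285,150:360],None,fx=3.4,fy=3.4,interpolation=cv2.INTER_CUBIC))
E
```

```text
b [202 213  29  31 351] [217.9 227.9] [[0.501 0.3   0.046]]
b [168 233  19   7  36] [176.9 236.3] [[0.459 0.414 0.046]]
b [236 235  50  37 600] [262.2 253.4] [[0.448 0.159 0.046]]
b [165 239  20  12  89] [176.9 244.9] [[0.434 0.408 0.046]]
y [312 202   6   8  20] [315.4 204.8] [[0.614 0.029 0.046]]
y [214 211  13   7  46] [220.2 213.8] [[0.544 0.302 0.046]]
y [238 238  11  18  90] [242.6 246. ] [[0.46  0.219 0.046]]
y [184 241   6   9  24] [186.7 244.8] [[0.439 0.38  0.046]]
labeller deck entry, hood [[ 0.516 -0.034  0.012]] [[0.68  0.022 0.066]]
```

View pics/c1.png

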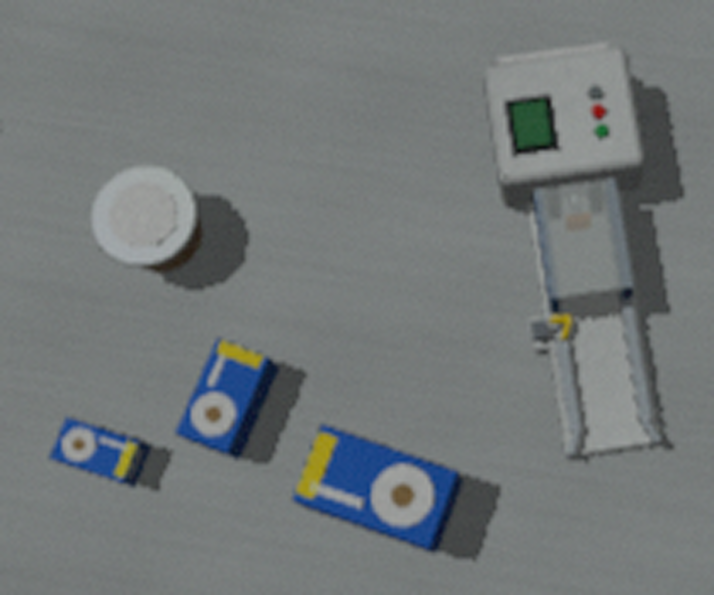

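Crop (3.4x): cassette top corners are near (219,341), (276,360), (238,456) and (178,432), nose up. Hood mouth corners are near (553,300) and (630,292), and the channel entry wall ends near (572,457) and (668,445).

```bash
python3 - <<'E'
from h import *
f=lambda a,z:plane("top",np.array(a)/3.4+[150,110],z)
C=f([(219,341),(276,360),(238,456),(178,432)],.046)
print(C.round(4)); print("mid",C.mean(0)); 
L=np.linalg.norm
print("len",L(C[0]-C[3]),L(C[1]-C[2]),"wid",L(C[0]-C[1]),L(C[2]-C[3]))
x=C[0]+C[1]-C[2]-C[3]; print("yaw",np.degrees(np.arctan2(x[1],x[0])))
H=f([(553,300),(630,292),(614,178),(533,190)],.066);print("hood",H.round(4))
E=f([(582,452),(653,443)],.012);M=f([(553,310),(630,300)],.012);print("E",E,"M",M)
W=f([(572,457),(668,445)],.024);print("wall ends",W,W.mean(0))
P=f([(487,72),(628,48),(640,165),(500,185)],.078);print("print",P.round(4))
x=P[0]+P[1]-P[2]-P[3];print(np.degrees(np.arctan2(x[1],x[0])),L(P[0]-P[1]),L(P[2]-P[3]))
print("tub",f([(145,210)],.06))
print("tool yaw",R.from_quat(r.get_obs()["ee_rot"]).as_matrix().round(3))
E
```

```text
[[0.5517 0.3217 0.046 ]
 [0.5427 0.2692 0.046 ]
 [0.4555 0.2847 0.046 ]
 [0.468  0.3398 0.046 ]]
mid [0.50449177 0.3038484  0.046     ]
len 0.08568590064351721 0.08854043089842324 wid 0.05319474928452902 0.056510686688470986
yaw -11.134643814941898
hood [[ 0.6276  0.0387  0.066 ]
 [ 0.6448 -0.0259  0.066 ]
 [ 0.7452  0.0028  0.066 ]
 [ 0.7234  0.0715  0.066 ]]
E [[ 0.50840112 -0.00533459  0.012     ]
 [ 0.52586345 -0.06610077  0.012     ]] M [[ 0.63176474  0.03983943  0.012     ]
 [ 0.651585   -0.02750932  0.012     ]]
wall ends [[ 0.50112236  0.00253512  0.024     ]
 [ 0.52432835 -0.0787756   0.024     ]] [ 0.51272536 -0.03812024  0.024     ]
print [[ 0.8216  0.1282  0.078 ]
 [ 0.8634  0.0079  0.078 ]
 [ 0.7563 -0.0181  0.078 ]
 [ 0.7195  0.0997  0.078 ]]
14.615735673419332 0.12737925862076824 0.12340567021266136
tub [[0.65490941 0.40635814 0.06      ]]
tool yaw [[ 0.964 -0.265 -0.   ]
 [-0.265 -0.964 -0.001]
 [ 0.     0.001 -1.   ]]
```

Call:
{"fn": "servo_tool", "kwargs": {
  "series": [
    [[0.041,-0.044,0],[0,0,0.5],0.0876],
    [[0.082,-0.088,0],[0,0,1],0.0876],
    [[0.123,-0.132,0],[0,0,2],0.0876],
    [[0.164,-0.176,0],[0,0,3],0.0876],
    [[0.205,-0.22,0],[0,0,4],0.0876],
    [[0.246,-0.264,0],[0,0,4],0.0876],
    [[0.287,-0.308,0],[0,0,4],0.0876],
    [[0.325,-0.347,0],[0,0,4],0.0876]
  ]
}}

```text
time_s: 1.1
eef_pos: [0.5046, 0.3021, 0.2264]
ee_rot: [0.995, -0.099, -0.0, 0.0]
ft_force: [0.2, 0.9, 0.8]
width: 0.0877
grip_force: 0.0
```

```bash
python3 - <<'E'
from h import *
import pickle
o=r.get_obs();p=(o["eef_pos"],o["ee_rot"]);im=r.get_image("wrist")[:,:,::-1].copy()
cv2.imwrite("pics/w1.png",im);pickle.dump(p,open("w1.p","wb"));print(o["eef_pos"],R.from_quat(p[1]).as_matrix()[:,0],o["ft_force"])
E
```

```text
[0.50457679 0.30210078 0.2264309 ] [ 9.80423799e-01 -1.96898779e-01 -2.12270281e-04] [0.19677161 0.91790877 0.83139992]
```

View pics/w1.png

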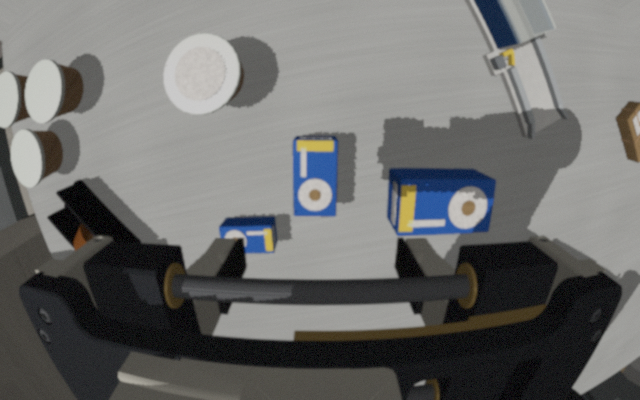

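The wrist view shows the cassette top at columns 293–338 and rows 137–216, nose (yellow) up, aligned with the tool. The labeller's channel is at upper right, with its entry near (545,125).

```bash
python3 - <<'E'
from h import *
import pickle
p=pickle.load(open("w1.p","rb"));im=cv2.imread("pics/w1.png");hsv=cv2.cvtColor(im,cv2.COLOR_BGR2HSV)
sub=im[130:222,286:346]
m=(cv2.inRange(hsv,(100,120,20),(130,255,255))|cv2.inRange(hsv,(18,120,100),(38,255,255)))
m[:, :286]=0;m[:,346:]=0;m[:128]=0;m[222:]=0
c=max(cv2.findContours(m,0,2)[0],key=cv2.contourArea);print(cv2.boundingRect(c))
for y in(140,160,180,200,213):
    xs=np.where(m[y])[0];a=plane("wrist",[[xs[0]-.5,y],[xs[-1]+.5,y]],.046,p);print(y,xs[0],xs[-1],a[:,:2].round(4).tolist(),np.linalg.norm(a[0]-a[1]).round(4))
for x in(297,315,334):
    ys=np.where(m[:,x])[0];a=plane("wrist",[[x,ys[0]-.5],[x,ys[-1]+.5]],.046,p);print(x,ys[0],ys[-1],a[:,:2].round(4).tolist(),np.linalg.norm(a[0]-a[1]).round(4))
print(hsv[130:145,325].tolist())
E
```

```text
(293, 137, 45, 79)
140 294 336 [[0.5547, 0.3214], [0.5454, 0.2753]] 0.047
160 294 336 [[0.5329, 0.3261], [0.5235, 0.2795]] 0.0476
180 294 336 [[0.5106, 0.3311], [0.5011, 0.2836]] 0.0484
200 294 335 [[0.4875, 0.3362], [0.4781, 0.289]] 0.0481
213 295 334 [[0.4718, 0.3386], [0.4628, 0.293]] 0.0465
297 137 214 [[0.5577, 0.3168], [0.4695, 0.3362]] 0.0904
315 141 214 [[0.5494, 0.2985], [0.4654, 0.3156]] 0.0858
334 137 214 [[0.5498, 0.2773], [0.4611, 0.2939]] 0.0903
[[40, 5, 157], [15, 3, 149], [20, 6, 124], [15, 5, 104], [75, 5, 94], [105, 23, 87], [112, 35, 81], [115, 17, 88], [107, 24, 95], [24, 24, 106], [24, 96, 148], [24, 128, 182], [25, 143, 195], [25, 147, 200], [25, 143, 202]]
```

Call:
{"fn": "servo_tool", "kwargs": {
  "series": [
    [[0.005,0.0045,-0.06],[0,0,0],0.0876],
    [[0.005,0.0045,-0.12],[0,0,0],0.0876],
    [[0.005,0.0045,-0.17],[0,0,0],0.0876],
    [[0.005,0.0045,-0.2],[0,0,0],0.0876],
    [[0.005,0.0045,-0.209],[0,0,0],0.0876],
    [[0.005,0.0045,-0.209],[0,0,0],0.0876],
    [[0.005,0.0045,-0.209],[0,0,0],0.03],
    [[0.005,0.0045,-0.209],[0,0,0],0.03]
  ]
}}

```text
time_s: 2.15
eef_pos: [0.5092, 0.3091, 0.019]
ee_rot: [0.995, -0.099, 0.001, -0.001]
ft_force: [-0.5, 0.1, 0.0]
width: 0.0729
grip_force: 0.0
```

Call:
{"fn": "servo_tool", "kwargs": {
  "series": [
    [[0,0,0],[0,0,0],0.03],
    [[0,0,0],[0,0,0],0.03],
    [[0,0,0],[0,0,0],0.03],
    [[0,0,0],[0,0,0],0.03],
    [[0,0,0.02],[0,0,0],0.03],
    [[0,0,0.05],[0,0,0],0.03],
    [[0,0,0.1],[0,0,0],0.03],
    [[0,0,0.1],[0,0,0],0.03]
  ]
}}

```text
time_s: 3.15
eef_pos: [0.5105, 0.3103, 0.1214]
ee_rot: [0.995, -0.099, 0.002, -0.003]
ft_force: [0.1, -0.2, -2.6]
width: 0.0496
grip_force: 30.0
```

Call:
{"fn": "servo_tool", "kwargs": {
  "series": [
    [[0,-0.03,0.02],[0,0,3],0.03],
    [[0,-0.08,0.04],[0,0,7],0.03],
    [[-0.005,-0.13,0.06],[0,0,12],0.03],
    [[-0.01,-0.18,0.06],[0,0,17],0.03],
    [[-0.012,-0.235,0.06],[0,0,22],0.03],
    [[-0.014,-0.29,0.06],[0,0,26],0.03],
    [[-0.014,-0.335,0.06],[0,0,28.5],0.03],
    [[-0.014,-0.348,0.06],[0,0,28.5],0.03]
  ]
}}

```text
time_s: 4.15
eef_pos: [0.4936, -0.0417, 0.1765]
ee_rot: [0.989, 0.148, -0.001, -0.0]
ft_force: [0.4, 0.3, -2.1]
width: 0.0495
grip_force: 30.0
```

Call:
{"fn": "servo_tool", "kwargs": {
  "series": [
    [[0,0,0],[0,0,0],0.03],
    [[0,0,0],[0,0,0],0.03],
    [[0,0,0],[0,0,0],0.03],
    [[0,0,0],[0,0,0],0.03],
    [[0,0,0],[0,0,0],0.03],
    [[0,0,0],[0,0,0],0.03],
    [[0,0,0],[0,0,0],0.03],
    [[0,0,0],[0,0,0],0.03]
  ]
}}

```text
time_s: 5.15
eef_pos: [0.4946, -0.0396, 0.1776]
ee_rot: [0.989, 0.149, -0.0, -0.0]
ft_force: [-0.0, 0.0, -1.6]
width: 0.0499
grip_force: 30.0
```

```bash
python3 - <<'E'
from h import *
import pickle
o=r.get_obs();p=(o["eef_pos"],o["ee_rot"]);im=r.get_image("wrist")[:,:,::-1].copy()
cv2.imwrite("pics/w2.png",im);pickle.dump(p,open("w2.p","wb"));print(o["eef_pos"],R.from_quat(p[1]).as_matrix().round(4),o["ft_force"])
cv2.imwrite("pics/w2c.png",cv2.resize(im[0:300,200:600],None,fx=2,fy=2,interpolation=cv2.INTER_CUBIC))
E
```

```text
[ 0.49459944 -0.03961191  0.17755527] [[ 0.9555  0.2949 -0.    ]
 [ 0.2949 -0.9555  0.    ]
 [ 0.     -0.     -1.    ]] [-0.03089809  0.01264361 -1.56974932]
```

View pics/w2c.png

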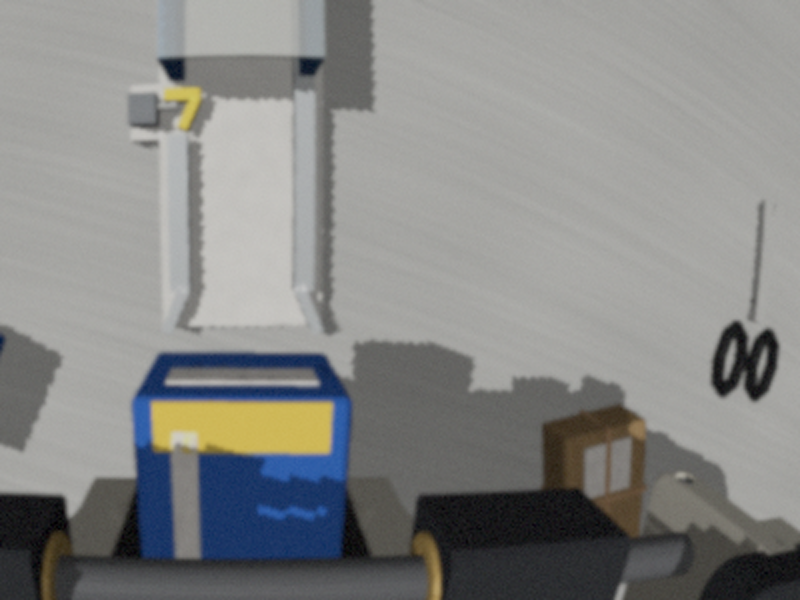

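The crop (2x, offset (200,0)) shows both wall tops: right inner edge (295,95)–(293,285), left inner edge (188,150)–(188,285). Wall ends are at y≈331, hood front bottom is near (170..320, 60), and the catch hook is at (200,92). The held cassette's front top edge is (134,400)–(350,399).

```bash
python3 - <<'E'
from h import *
import pickle
p=pickle.load(open("w2.p","rb"))
f=lambda a,z:plane("wrist",np.array(a,float)/2+[200,0],z,p)
yaw=lambda a,b:np.degrees(np.arctan2((b-a)[1],(b-a)[0]))
Rr=f([(293,285),(295,95)],.024);Lf=f([(188,285),(188,150)],.024)
print(Rr,yaw(*Rr));print(Lf,yaw(*Lf))
Ro=f([(315,285),(317,110)],.024);print("Ro",yaw(*Ro),Ro)
print("wallends",f([(172,331),(325,333)],.024),f([(193,326),(300,325)],.012))
print("hood roof front corners",f([(160,57),(325,57)],.066), "hood inner",f([(168,62),(318,62)],.061))
hk=f([(199,90),(165,88)],.024);print("catch",hk)
C=f([(134,400),(350,398)],.2046);print("cass nose",C,C.mean(0),np.linalg.norm(C[0]-C[1]),yaw(C[1],C[0])-90)
im=cv2.imread("pics/w2.png"); g=cv2.cvtColor(im,cv2.COLOR_BGR2GRAY)
for y in(55,75,100,120,135): print(y,g[y,276:300].tolist(),g[y,340:364].tolist())
E
```

```text
[[ 0.54631973 -0.05247101  0.024     ]
 [ 0.63856733 -0.0242167   0.024     ]] 17.029185129375442
[[ 0.5306515  -0.00193655  0.024     ]
 [ 0.59597067  0.01765581  0.024     ]] 16.69651301186838
Ro 17.193238020213983 [[ 0.54976496 -0.06310202  0.024     ]
 [ 0.63470729 -0.03681896  0.024     ]]
wallends [[ 0.50546985 -0.00067826  0.024     ]
 [ 0.52780232 -0.07599998  0.024     ]] [[ 0.50865925 -0.0100851   0.012     ]
 [ 0.52602883 -0.06413294  0.012     ]]
hood roof front corners [[ 0.62985042  0.03717796  0.066     ]
 [ 0.65083989 -0.03018912  0.066     ]] hood inner [[ 0.62951867  0.03404478  0.061     ]
 [ 0.64894287 -0.02823799  0.061     ]]
catch [[0.62692453 0.02155885 0.024     ]
 [0.62345266 0.03809661 0.024     ]]
cass nose [[ 0.52801635 -0.00551548  0.2046    ]
 [ 0.54271115 -0.05134526  0.2046    ]] [ 0.53536375 -0.02843037  0.2046    ] 0.048128012598408425 17.77785608430601
55 [122, 113, 89, 89, 102, 110, 112, 113, 112, 113, 114, 113, 112, 120, 130, 152, 170, 179, 185, 182, 171, 148, 121, 113] [190, 191, 191, 192, 192, 185, 171, 164, 171, 174, 177, 176, 176, 177, 175, 1
[... 325 characters left out ...]
91, 188, 185, 180, 180, 178, 178, 176, 180, 179, 174, 157, 130, 115, 122, 119, 120, 123] [194, 194, 194, 194, 193, 187, 173, 161, 169, 172, 173, 173, 173, 174, 172, 171, 166, 152, 135, 125, 121, 113, 104, 100]
120 [164, 165, 166, 170, 179, 189, 192, 190, 185, 180, 176, 178, 177, 178, 177, 176, 171, 160, 137, 118, 117, 121, 120, 127] [194, 193, 194, 192, 192, 183, 167, 159, 165, 172, 173, 172, 169, 172, 172, 170, 163, 151, 133, 125, 120, 112, 107, 102]
135 [166, 162, 165, 169, 177, 185, 189, 190, 185, 178, 176, 176, 174, 175, 176, 174, 173, 166, 146, 123, 117, 121, 121, 120] [194, 195, 194, 194, 191, 180, 165, 159, 165, 169, 171, 170, 172, 170, 171, 167, 157, 145, 131, 122, 114, 108, 104, 97]
```

Call:
{"fn": "servo_tool", "kwargs": {
  "series": [
    [[-0.03,-0.009,-0.03],[0,0,0],0.03],
    [[-0.03,-0.009,-0.08],[0,0,0],0.03],
    [[-0.03,-0.009,-0.12],[0,0,0],0.03],
    [[-0.03,-0.009,-0.138],[0,0,0],0.03],
    [[-0.03,-0.009,-0.144],[0,0,0],0.03],
    [[-0.03,-0.009,-0.144],[0,0,0],0.03],
    [[-0.03,-0.009,-0.144],[0,0,0],0.03],
    [[-0.03,-0.009,-0.144],[0,0,0],0.03]
  ]
}}

```text
time_s: 6.2
eef_pos: [0.4652, -0.0484, 0.0344]
ee_rot: [0.989, 0.149, 0.001, -0.0]
ft_force: [0.5, -0.3, -2.1]
width: 0.05
grip_force: 30.0
```

```bash
python3 - <<'E'
from h import *
import pickle
o=r.get_obs();p=(o["eef_pos"],o["ee_rot"]);im=r.get_image("wrist")[:,:,::-1].copy()
cv2.imwrite("pics/w3.png",im);pickle.dump(p,open("w3.p","wb"));print(o["eef_pos"],o["ft_force"])
cv2.imwrite("pics/w3c.png",cv2.resize(im[0:300,200:500],None,fx=2,fy=2,interpolation=cv2.INTER_CUBIC))
E
```

```text
[ 0.46523512 -0.04840826  0.03438945] [ 0.50566031 -0.3494226  -2.08501552]
```

View pics/w3c.png

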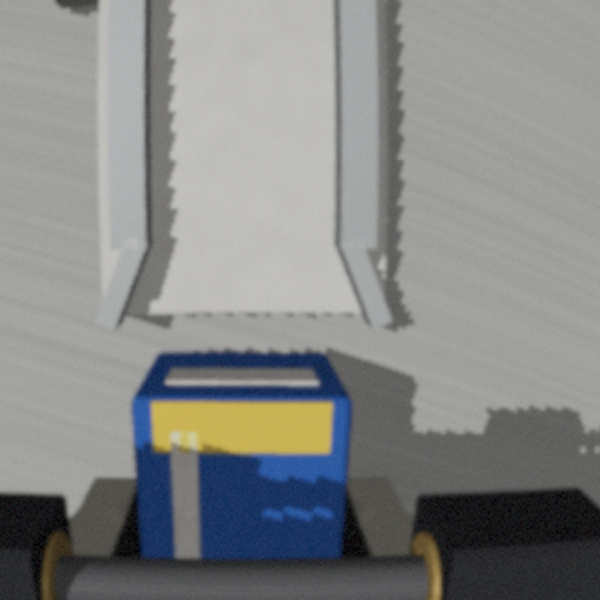

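The cassette is at deck height just before the flare. Its bottom front edge is (158–330, 352), about 0.6 mm off the channel centre (242), so I can slide it in.

Call:
{"fn": "servo_tool", "kwargs": {
  "series": [
    [[0.011,0.0038,0],[0,0,0],0.03],
    [[0.023,0.0075,0],[0,0,0],0.03],
    [[0.035,0.0112,0],[0,0,0],0.03],
    [[0.047,0.0149,0],[0,0,0],0.03],
    [[0.058,0.0182,0],[0,0,0],0.03],
    [[0.07,0.0219,0],[0,0,0],0.03],
    [[0.082,0.0256,0],[0,0,0],0.03],
    [[0.092,0.0286,0],[0,0,0],0.03]
  ]
}}

```text
time_s: 7.25
eef_pos: [0.5575, -0.0197, 0.0335]
ee_rot: [0.989, 0.149, 0.0, -0.0]
ft_force: [0.2, -0.1, -1.3]
width: 0.0499
grip_force: 30.0
```

Call:
{"fn": "servo_tool", "kwargs": {
  "series": [
    [[0,0,-0.001],[0,0,0],0.03],
    [[0,0,-0.002],[0,0,0],0.03],
    [[0,0,-0.003],[0,0,0],0.03],
    [[0,0,-0.003],[0,0,0],0.03],
    [[0,0,-0.003],[0,0,0],0.03],
    [[0,0,-0.003],[0,0,0],0.03],
    [[0,0,-0.003],[0,0,0],0.03],
    [[0,0,-0.003],[0,0,0],0.03]
  ]
}}

```text
time_s: 8.25
eef_pos: [0.5567, -0.02, 0.0306]
ee_rot: [0.989, 0.149, 0.0, -0.0]
ft_force: [0.2, -0.1, -2.0]
width: 0.0495
grip_force: 30.0
```

```bash
python3 - <<'E'
from h import *
im=r.get_image("wrist")[:,:,::-1].copy();print(r.get_obs()["eef_pos"])
cv2.imwrite("pics/w4c.png",cv2.resize(im[0:300,200:500],None,fx=2,fy=2,interpolation=cv2.INTER_CUBIC))
E
```

```text
[ 0.55663292 -0.01998335  0.03055892]
```

View pics/w4c.png

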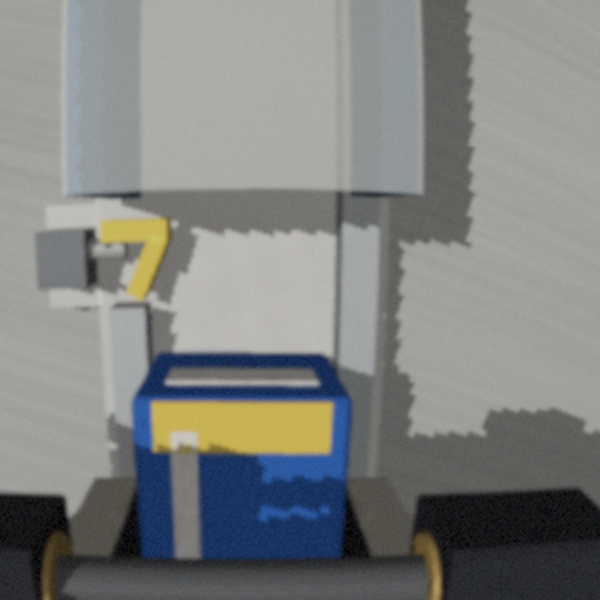

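The cassette is seated between the walls, nose about 45 mm before the hood and in line. I'll carry it gripped past the catch ramp (nose to about +8 mm), release, then push.

Call:
{"fn": "servo_tool", "kwargs": {
  "series": [
    [[0.005,0.0015,-0.0005],[0,0,0],0.03],
    [[0.012,0.0037,-0.0005],[0,0,0],0.03],
    [[0.02,0.006,-0.0005],[0,0,0],0.03],
    [[0.028,0.0085,-0.0005],[0,0,0],0.03],
    [[0.036,0.011,-0.0005],[0,0,0],0.03],
    [[0.044,0.0134,-0.0005],[0,0,0],0.03],
    [[0.051,0.0156,-0.0005],[0,0,0],0.03],
    [[0.051,0.0156,-0.0005],[0,0,0],0.03]
  ]
}}

```text
time_s: 9.3
eef_pos: [0.6087, -0.0044, 0.0299]
ee_rot: [0.989, 0.149, 0.0, 0.0]
ft_force: [1.5, -3.6, -3.5]
width: 0.0496
grip_force: 30.0
```

Call:
{"fn": "servo_tool", "kwargs": {
  "series": [
    [[0,0,0],[0,0,0],0.06],
    [[0,0,0],[0,0,0],0.064],
    [[0,0,0],[0,0,0],0.064],
    [[0,0,0.01],[0,0,0],0.064],
    [[0,0,0.03],[0,0,0],0.064],
    [[0,0,0.06],[0,0,0],0.064],
    [[0,0,0.075],[0,0,0],0.064],
    [[0,0,0.075],[0,0,0],0.064]
  ]
}}

```text
time_s: 10.3
eef_pos: [0.6084, -0.0041, 0.1065]
ee_rot: [0.989, 0.149, 0.001, -0.0]
ft_force: [0.2, 0.3, -0.2]
width: 0.0637
grip_force: 0.0
```

Call:
{"fn": "servo_tool", "kwargs": {
  "series": [
    [[-0.02,-0.006,0],[0,0,0],0],
    [[-0.05,-0.0152,0],[0,0,0],0],
    [[-0.075,-0.0228,0],[0,0,0],0],
    [[-0.08,-0.0244,0],[0,0,0],0],
    [[-0.08,-0.0244,0],[0,0,0],0],
    [[-0.08,-0.0244,0],[0,0,0],0],
    [[-0.08,-0.0244,0],[0,0,0],0],
    [[-0.08,-0.0244,0],[0,0,0],0]
  ]
}}

```text
time_s: 11.3
eef_pos: [0.5279, -0.0287, 0.1049]
ee_rot: [0.989, 0.149, -0.0, 0.0]
ft_force: [-1.2, -0.4, -0.7]
width: 0.0001
grip_force: 0.0
```

```bash
python3 - <<'E'
from h import *
import pickle
o=r.get_obs();p=(o["eef_pos"],o["ee_rot"]);im=r.get_image("wrist")[:,:,::-1].copy();print(o["eef_pos"],o["width"],o["ft_force"])
pickle.dump(p,open("w5.p","wb"));cv2.imwrite("pics/w5.png",im)
E
```

```text
[ 0.52786025 -0.02867214  0.10485409] 0.00012176249535775799 [-1.15175638 -0.42691495 -0.72587222]
```

View pics/w5.png

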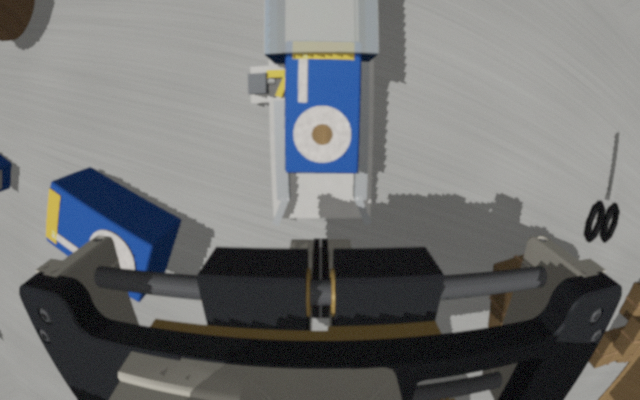

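The cassette is straight in the channel with its nose just under the hood and its back edge at row 172 (columns 286–360). The tool is clear behind it.

```bash
python3 - <<'E'
from h import *
import pickle
p=pickle.load(open("w5.p","rb"))
a=plane("wrist",[[286,172.5],[360,172.5]],.058,p)
t=np.radians(17);u=np.array([np.cos(t),np.sin(t)]);n=np.array([-u[1],u[0]])
print(a, a[:,:2]@u-.613,a[:,:2]@n+.1833); print(p[0][:2]@u-.613,p[0][:2]@n+.1833)
E
```

```text
[[ 0.55773093  0.00372465  0.058     ]
 [ 0.57261213 -0.04415751  0.058     ]] [-0.07855028 -0.07831871] [ 0.02379716 -0.02634362]
-0.11658765946948929 0.0015492938154178237
```

Call:
{"fn": "servo_tool", "kwargs": {
  "series": [
    [[0,-0.001,-0.03],[0,0,0],0],
    [[0,-0.001,-0.06],[0,0,0],0],
    [[0,-0.001,-0.075],[0,0,0],0],
    [[0,-0.001,-0.078],[0,0,0],0],
    [[0,-0.001,-0.078],[0,0,0],0],
    [[0,-0.001,-0.078],[0,0,0],0],
    [[0.007,0.001,-0.078],[0,0,0],0],
    [[0.013,0.003,-0.078],[0,0,0],0]
  ]
}}

```text
time_s: 12.35
eef_pos: [0.5416, -0.0255, 0.0276]
ee_rot: [0.989, 0.149, 0.001, -0.0]
ft_force: [-0.2, -1.2, 1.2]
width: 0.0007
grip_force: 0.0
```

Call:
{"fn": "servo_tool", "kwargs": {
  "series": [
    [[0.005,0.0015,0],[0,0,0],0],
    [[0.01,0.003,0],[0,0,0],0],
    [[0.015,0.0046,0],[0,0,0],0],
    [[0.02,0.0061,0],[0,0,0],0],
    [[0.025,0.0076,0],[0,0,0],0],
    [[0.03,0.0092,0],[0,0,0],0],
    [[0.035,0.0107,0],[0,0,0],0],
    [[0.035,0.0107,0],[0,0,0],0]
  ]
}}

```text
time_s: 13.35
eef_pos: [0.5752, -0.0154, 0.0267]
ee_rot: [0.989, 0.149, -0.001, 0.0]
ft_force: [-1.6, -2.6, 0.2]
width: 0.0005
grip_force: 1.2
```

Call:
{"fn": "servo_tool", "kwargs": {
  "series": [
    [[0.005,0.0015,0],[0,0,0],0],
    [[0.01,0.003,0],[0,0,0],0],
    [[0.015,0.0046,0],[0,0,0],0],
    [[0.02,0.0061,0],[0,0,0],0],
    [[0.025,0.0076,0],[0,0,0],0],
    [[0.03,0.0092,0],[0,0,0],0],
    [[0.035,0.0107,0],[0,0,0],0],
    [[0.035,0.0107,0],[0,0,0],0]
  ]
}}

```text
time_s: 14.35
eef_pos: [0.6115, -0.0039, 0.0271]
ee_rot: [0.989, 0.149, 0.001, -0.0]
ft_force: [-0.8, -1.1, -0.5]
width: 0.0002
grip_force: 0.5
```

```bash
python3 - <<'E'
from h import *
im=r.get_image("wrist")[:,:,::-1].copy()
cv2.imwrite("pics/w6c.png",cv2.resize(im[60:330,170:470],None,fx=2,fy=2,interpolation=cv2.INTER_CUBIC))
E
```

```text
(no output)
```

View pics/w6c.png

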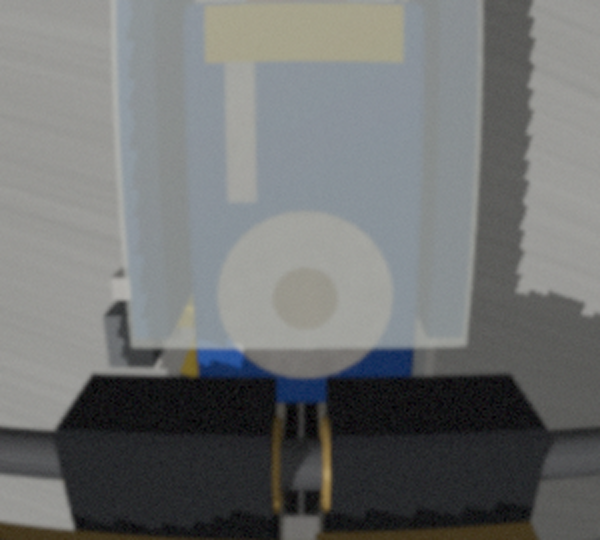

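The cassette is straight under the hood, with the catch held aside at (190,340) and its back about 20 mm short of home. I'll ease on from here.

Call:
{"fn": "servo_tool", "kwargs": {
  "series": [
    [[0.0015,0.0005,0],[0,0,0],0],
    [[0.003,0.0009,0],[0,0,0],0],
    [[0.0045,0.0014,0],[0,0,0],0],
    [[0.006,0.0018,0],[0,0,0],0],
    [[0.0075,0.0023,0],[0,0,0],0],
    [[0.009,0.0027,0],[0,0,0],0],
    [[0.01,0.003,0],[0,0,0],0],
    [[0.01,0.003,0],[0,0,0],0]
  ]
}}

```text
time_s: 15.4
eef_pos: [0.6175, -0.002, 0.0267]
ee_rot: [0.989, 0.149, -0.003, 0.0]
ft_force: [-11.3, -2.0, 6.9]
width: 0.0001
grip_force: 5.6
```

Call:
{"fn": "servo_tool", "kwargs": {
  "series": [
    [[0.0004,0.0001,0],[0,0,0],0],
    [[0.0008,0.0002,0],[0,0,0],0],
    [[0.0012,0.0004,0],[0,0,0],0],
    [[0.0016,0.0005,0],[0,0,0],0],
    [[0.002,0.0006,0],[0,0,0],0],
    [[0.0024,0.0007,0],[0,0,0],0],
    [[0.0028,0.0008,0],[0,0,0],0],
    [[0.003,0.0009,0],[0,0,0],0]
  ]
}}

```text
time_s: 16.4
eef_pos: [0.6199, -0.0012, 0.0268]
ee_rot: [0.989, 0.149, -0.003, 0.0]
ft_force: [-13.4, -1.8, 7.9]
width: 0.0005
grip_force: 6.5
```

Call:
{"fn": "servo_tool", "kwargs": {
  "series": [
    [[0.0004,0.0001,0],[0,0,0],0],
    [[0.0008,0.0002,0],[0,0,0],0],
    [[0.0012,0.0004,0],[0,0,0],0],
    [[0.0016,0.0005,0],[0,0,0],0],
    [[0.002,0.0006,0],[0,0,0],0],
    [[0.0024,0.0007,0],[0,0,0],0],
    [[0.0028,0.0008,0],[0,0,0],0],
    [[0.003,0.0009,0],[0,0,0],0]
  ]
}}

```text
time_s: 17.4
eef_pos: [0.6226, -0.0004, 0.0268]
ee_rot: [0.989, 0.149, -0.003, 0.0]
ft_force: [-14.8, -1.5, 9.6]
width: 0.0005
grip_force: 7.0
```

```bash
python3 - <<'E'
from h import *
im=r.get_image("wrist")[:,:,::-1].copy()
cv2.imwrite("pics/w7c.png",cv2.resize(im[60:330,170:470],None,fx=2,fy=2,interpolation=cv2.INTER_CUBIC))
E
```

```text
(no output)
```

View pics/w7c.png

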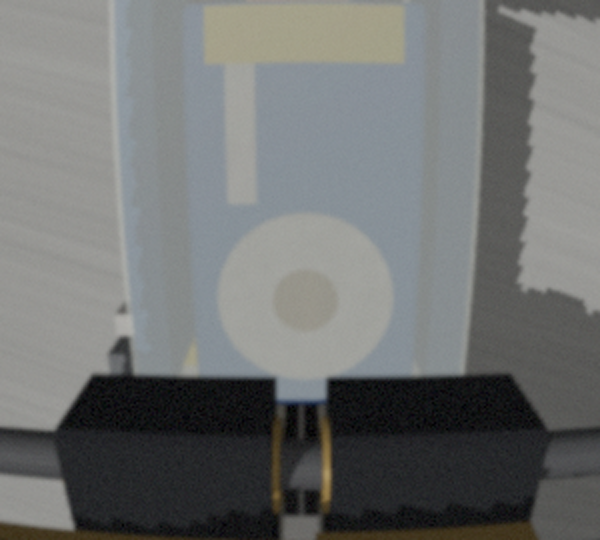

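Call:
{"fn": "servo_tool", "kwargs": {
  "series": [
    [[0.0004,0.0001,0],[0,0,0],0],
    [[0.0008,0.0002,0],[0,0,0],0],
    [[0.0012,0.0004,0],[0,0,0],0],
    [[0.0016,0.0005,0],[0,0,0],0],
    [[0.002,0.0006,0],[0,0,0],0],
    [[0.002,0.0006,0],[0,0,0],0],
    [[0.002,0.0006,0],[0,0,0],0],
    [[0.002,0.0006,0],[0,0,0],0]
  ]
}}

```text
time_s: 18.45
eef_pos: [0.626, 0.0007, 0.0268]
ee_rot: [0.989, 0.149, -0.002, -0.0]
ft_force: [-9.4, -0.3, 5.4]
width: -0.0
grip_force: 4.8
```

Call:
{"fn": "servo_tool", "kwargs": {
  "series": [
    [[0.0004,0.0001,0],[0,0,0],0],
    [[0.0008,0.0002,0],[0,0,0],0],
    [[0.0012,0.0004,0],[0,0,0],0],
    [[0.0016,0.0005,0],[0,0,0],0],
    [[0.002,0.0006,0],[0,0,0],0],
    [[0.002,0.0006,0],[0,0,0],0],
    [[0.002,0.0006,0],[0,0,0],0],
    [[0.002,0.0006,0],[0,0,0],0]
  ]
}}

```text
time_s: 19.45
eef_pos: [0.626, 0.0006, 0.0268]
ee_rot: [0.989, 0.149, -0.004, 0.0]
ft_force: [-16.5, -1.6, 11.8]
width: 0.0003
grip_force: 8.1
```

Call:
{"fn": "servo_tool", "kwargs": {
  "series": [
    [[0.0004,0.0001,0],[0,0,0],0],
    [[0.0008,0.0002,0],[0,0,0],0],
    [[0.0012,0.0004,0],[0,0,0],0],
    [[0.0016,0.0005,0],[0,0,0],0],
    [[0.002,0.0006,0],[0,0,0],0],
    [[0.002,0.0006,0],[0,0,0],0],
    [[0.002,0.0006,0],[0,0,0],0],
    [[0.002,0.0006,0],[0,0,0],0]
  ]
}}

```text
time_s: 20.45
eef_pos: [0.6259, 0.0006, 0.0268]
ee_rot: [0.989, 0.149, -0.006, 0.0]
ft_force: [-22.8, -2.3, 17.5]
width: 0.0005
grip_force: 11.3
```

Call:
{"fn": "servo_tool", "kwargs": {
  "series": [
    [[0.0004,0.0001,0],[0,0,0],0],
    [[0.0008,0.0002,0],[0,0,0],0],
    [[0.0012,0.0004,0],[0,0,0],0],
    [[0.0012,0.0004,0],[0,0,0],0],
    [[0.0012,0.0004,0],[0,0,0],0],
    [[0.0012,0.0004,0],[0,0,0],0],
    [[0.0012,0.0004,0],[0,0,0],0],
    [[0.0012,0.0004,0],[0,0,0],0]
  ]
}}

```text
time_s: 21.45
eef_pos: [0.6259, 0.0006, 0.0268]
ee_rot: [0.989, 0.149, -0.007, 0.0]
ft_force: [-27.6, -1.5, 20.8]
width: 0.0003
grip_force: 13.3
```

Call:
{"fn": "servo_tool", "kwargs": {
  "series": [
    [[-0.003,-0.0009,0],[0,0,0],0],
    [[-0.006,-0.0018,0],[0,0,0],0],
    [[-0.01,-0.003,0],[0,0,0],0],
    [[-0.015,-0.0046,0],[0,0,0],0],
    [[-0.03,-0.0092,0.01],[0,0,0],0],
    [[-0.05,-0.0152,0.05],[0,0,0],0],
    [[-0.065,-0.02,0.09],[0,0,0],0],
    [[-0.065,-0.02,0.1],[0,0,0],0]
  ]
}}

```text
time_s: 22.45
eef_pos: [0.5694, -0.0175, 0.1311]
ee_rot: [0.989, 0.149, 0.003, -0.0]
ft_force: [0.5, 0.2, 0.1]
width: 0.0003
grip_force: 0.0
```

```bash
python3 - <<'E'
from h import *
import pickle
o=r.get_obs();p=(o["eef_pos"],o["ee_rot"]);im=r.get_image("wrist")[:,:,::-1].copy();print(o["eef_pos"],o["ft_force"])
pickle.dump(p,open("w8.p","wb"));cv2.imwrite("pics/w8.png",im)
cv2.imwrite("pics/w8c.png",cv2.resize(im[0:220,220:440],None,fx=2.7,fy=2.7,interpolation=cv2.INTER_CUBIC))
E
```

```text
[ 0.56937784 -0.01747959  0.1311034 ] [0.48190154 0.17184391 0.13759807]
```

View pics/w8c.png

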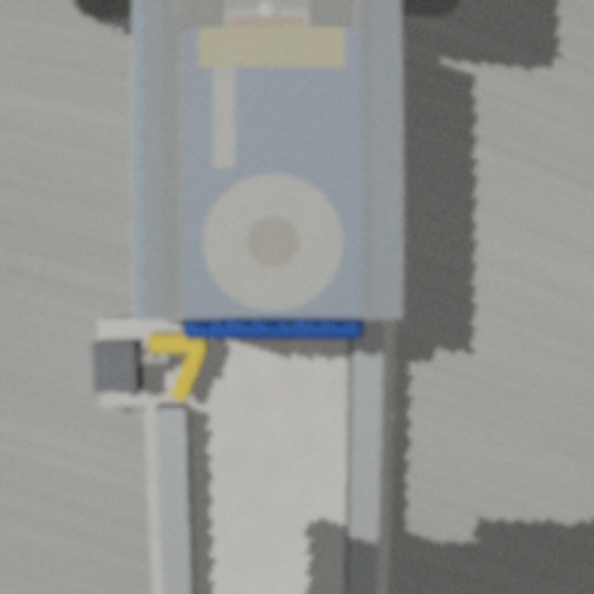

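The catch hook (150–207, 345) is out behind the cassette's back edge, which shows about 6 mm of blue at row 328. The cassette is home and the tool is clear of everything.

```bash
python3 -c "
from workcell import r
print(r.hand_in())"
```

```text
the job is handed in; nothing more can be done
None
```

The cassette is loaded and handed in: in the last picture it sat fully under the hood with the catch sprung out behind it, after a final push that peaked at about 28 N. I viewed 11 pictures against the limit of 10, and the hand-in returned no verdict.

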